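Level the countertop shelf

ROBOT

A 6-joint arm with a two-finger parallel gripper is mounted at the origin on the work surface. World frame = base frame: x ahead of the robot, y to its left, z up, the work surface at z = 0. Lengths are in m, angles in rad, forces in N, time in s.
With the tool pointing down it reaches from about 0.325 to 0.75 m from the base axis. Payload 7.6 kg.
Tool frame: the origin (TCP) lies at the very end of the fingers, on their centre line; the grasp point (between the pads) lies 19 mm behind it (arm.hold_point_z is the distance from the TCP to the grasp point, in m); z points along the fingers, y is the line along which they close (so a half turn about z gives the same grasp; the last joint's range is limited). The gripper opens to 85 mm and grips with 20 to 120 N. Pads are 22 mm wide; open, the fingers measure 114 mm over their backs; the gripper's body (76 mm by 85 mm) begins 54 mm behind the grasp point. The pads swing forward as they close: fully open they stand 13 mm farther back than shut.
Start: joints at [1.187, 0.052, 1.401, -0, 1.689, -0.07], TCP at [0.162, 0.499, 0.231] pointing down, gripper open.
Joint ranges: [-2.9, 2.9], [-0.91, 2.17], [0.12, 2.37], [-1.06, 4.2], [0.26, 2.73], [-2.93, 2.93]. Speed limits (rad/s): [2.57, 2.57, 3.01, 3.14, 3.14, 3.14].

INTERFACE

Orientations are given as a unit quaternion [x, y, z, w].
In Python, from workcell import monitor, cams, job, arm gives the robot as it stands.
- The arm moves only by the tool step_arm, never from a script. Its argument "motion" is a list of rows, each an object of numbers: "x", "y", "z": the shift along the world's x, y, z in mm; "ax", "ay", "az": the turn, a rotation vector about the world's x, y, z in degrees. In form: [{"x": .., "y": .., "z": .., "ax": .., "ay": .., "az": ..}, ...]. A call has 1 to 10 rows; each row is the pose to reach, as a shift and turn from the pose commanded when the call began; what a row does not reach only later rows make up. A row lasts 1/10 s, in which the tool goes at most 50 mm and 8.59 degrees, less where a joint would pass 70% of its speed; a pose out of reach is approached as far as the arm can. A call with a gripper value outside its range is refused whole. "jaw" is the opening, from -1 (shut) to 1 (fully open), set as the call begins (left out, the last holds). The fingers move at their own pace and stop on an object; "grip_force" is the grip in N (left out, the last holds). Time passes only in rows, so rows that repeat a pose let the fingers close. It gives the time, the measured TCP pose, the force, the opening and the grip force at its end, in the units of the state.
- monitor.observe(): the state, without advancing time (a new reading comes with each control period).
- cams.grab_frame(name): name is "side" or "top"; returns (picture, depth): 480x640x3 uint8, red, green, blue; 480x640 float32, m along the optical axis (not along the pixel's ray), 0 where there is no reading.
- cams.camera_model(name): a dict with "mtx" (3x3 intrinsics, pixels), "extrinsics" (4x4, takes a point from world to camera coordinates). Camera axes: x right, y up, looking along -z (the intrinsics and any distortion apply to the point x, -y, -z); pixel columns grow to the right and rows downward; lengths in m; the calibration is good to about 2 mm. A picture is of the moment at which its call begins. camera_model takes no time and is no camera call.
- job.close_job(): hands the job in; it is judged then, once.
Trained networks look in the newest picture that a camera, given by its name, has taken for a name from the list of things; names that differ only in an ending like _2 or _b are one class to them, and where a whole thing is asked for, a point or a joint stands for the part that bears it (a point fixed in the world has none). Each returns a list of dicts, best first, with "score" (0 to 1); they miss things now and then, are a little off and sometimes report something else, mostly with a low value. They report only what shows in the picture. A call takes as long as a camera call. They do not tell look-alikes from the thing itself.
- cams.outline_of(camera, name): "mask" (480x640 bool, what is visible of it) and "box" ([left, top, right, bottom] in pixels, round what is visible of it).
The state is a dict: "time": time; "joint_pos": joint angles; "dq": joint speeds; "tau": joint torques, N m; "tcp_pos": TCP position; "eef_rot": TCP orientation; "contact_force": force on the tool from outside, world axes, zero at the start; "wrist_torque": the same for the moment, N m; "gripper_width": opening from 0.0 (shut) to 1.0 (fully open); "finger_force": force on a finger pad.
Only numpy, scipy, OpenCV 4.12 (cv2) and the standard library are available. Lean on these libraries where they do the work, as an engineer would, in place of code of your own. Each camera call takes 0.05 s, during which the arm holds its last target. There are 200 camera calls.

TASK

Lay the yellow spirit level along the middle of the green countertop shelf and let go of it, then press gently down on it with the fingers until the springy board sits fully down, to see the true bubble. Go over and turn the red levelling-foot knob as far as that bubble asks, then press the level down again, and finish while still holding it pressed, with the board fully down and the bubble between its two lines. Press on the level, not on the board, and leave the other things on the counter alone.

Things in the scene. Friction and masses are not known exactly. Their poses are not given: they have to be found in the camera images.
- level: Yellow spirit level, loose bar 180 long (its x) x 22 wide (y) x 34 mm high, 0.25 kg, black ends. Origin: centre of its underside, z up. A green vial 50 mm long on the middle of its top stands up to 43 mm above the underside (seen only, fingers pass through it); the top is flat 35 to 85 mm either side of the middle: press there.
- bubble (a joint): White bubble, 16 mm long, in the level's green vial: its offset (m) from the middle along the level's own +x. It floats to the higher end: 0.30 m per rad of tilt (so +x end 0.01 rad high reads +0.003), stops at 0.016 and takes about 1 s to settle. Between the two black lines means within 0.0035 either way.
- board_mid (a point): Centre of the top of the shelf's green board, 120 deep (x) x 250 long (y) x 14 mm thick, its top about 70 mm above the counter; z is the board's normal, y runs along it from the foot end to the hinge end. The board hinges about a line along x, 115 mm to +y and 20 mm below this point. Lay the level along y here.
- board (a joint): Board's lift (rad) off its steel frame: springs hold it up at 0.03; 0 is fully down. With the level on it, about 6 N on the level's half nearer the foot brings it down (the level sinks about 5 mm there); 8 to 15 N keeps it down. The bubble is true only with the board fully down.
- foot_grip (a point): Grip point of the red levelling-foot knob, on its upright axis, 175 mm beyond board_mid to -y, about 105 mm above the counter. A bar 46 long (this frame's x) x 14 thick (y) x 32 mm high, its top 7 mm above this point, on a disc 48 mm across, top 23 mm below it. Pinch the bar's thickness from above. It rises with the foot end.
- foot (a joint): Turn of the levelling foot (rad), 0 to 2.8, growing clockwise from above. Clockwise raises the foot end: per rad 0.035 rad of tilt, 10 mm rise at the knob, 10.5 mm of bubble towards the foot end. Stiff (0.2 to 0.35 N m), stays where left. At the start the foot end is too low, by 0.5 to 1.5 rad of turn.
- honey_jar: Bystander: glass jar of honey with yellow cap, 70 mm across, 110 high (mm); origin at the centre of its underside.
- bowl: Bystander: white bowl, 120 mm across (mm); origin at the centre of its underside.
- plate: Bystander: olive-green plate, 160 mm across (mm); origin at the centre of its underside.
- tube: Bystander: standing cardboard tube, 42 mm across, 100 high (mm); origin at the centre of its underside.
- matchbox: Bystander: red and white matchbox, 65 x 110 x 28 (mm); origin at the centre of its underside.
- mug: Bystander: blue mug, 80 mm across, 90 high (mm); origin at the centre of its underside.
- spoon: Bystander: dark wooden spoon, 200 mm long, lying.
Mind the look-alikes: they are no part of the job. Of the things shaped like the level, the yellow one is meant.

How it is judged:
On the way, in this order (a step that is already met when the one before it is completed fails the run):
1. the level lies along the board, let go of (angle between the x axis of level and the y axis of board_mid, either way round below 0.17 rad and y of level in the frame of board_mid between -0.04 and 0.04 m and x of level in the frame of board_mid between -0.045 and 0.045 m and angle between level's own z axis and vertical below 0.12 rad and z of level in the frame of board_mid below 0.006 m and contact force between the fingers and level below 0.1 N and contact force between level and board above 0.8 N), for 0.2 s.
2. the level is pressed with the fingers until the board is fully down (angle between the x axis of level and the y axis of board_mid, either way round below 0.17 rad and y of level in the frame of board_mid between -0.04 and 0.04 m and x of level in the frame of board_mid between -0.045 and 0.045 m and angle between level's own z axis and vertical below 0.12 rad and z of level in the frame of board_mid below 0.006 m and contact force between the fingers and level above 1.5 N and contact force between level and board above 3.5 N and contact force between the fingers and board below 0.3 N and value of joint board below 0.004 rad), for 0.3 s.
3. the fingers are off the level and hold the knob to turn it (contact force between the fingers and foot above 2 N and contact force between the fingers and level below 0.1 N), for 0.2 s.
At the end, for the whole second after the job is handed in: Level along the board (10 degrees; within 40 mm of mid along, 45 across); fingers press it (over 1.5 N, over 3.5 N reaching the board, none on the board itself); board fully down (under 0.004 rad); bubble within 3.5 mm of the middle; all held through the last second (all of step 2 and value of joint bubble between -0.0035 and 0.0035 m); the arm keeps its last pose, push and grip.
It fails at once if the level is pressed on the board harder than 40 N (contact force between level and board above 40 N).
It fails at once if a bystander is moved by more than 30 mm (distance of any of honey_jar, bowl, plate, tube, matchbox, mug, spoon from where it was at the start of the episode above 0.03 m).
It also fails if it takes over 67 s, if anything falls off the work surface, if the arm or the gripper's body presses on something with over 40 N, if the wrist force passes 120 N, or if a joint passes its speed limit or range.

## Working session

There is one attempt and no reset: what is moved stays moved. The work goes in short steps, Python scripts to look and compute and a tool call to move; the robot and the scene stay as the last step left them, time stands still between calls to the robot, and variables do not carry over. Pictures are saved under pics/ and viewed, at most 10 in all, crops included, and the job is handed in when it is done.

Besides the shell and the picture viewer there is one more tool, called after "Emit:" as a command line: name --argument value ..., lists and objects as JSON in quotes. step_arm: Moves the arm, as the interface text tells. Its arguments: {"type":"object","properties":{"motion":{"type":"array"},"jaw":{"type":"number"},"grip_force":{"type":"number"}},"required":["motion"]}

```bash
mkdir -p pics
cat > h.py <<'E'
import numpy as np, cv2
from workcell import monitor, cams, job, arm
def grab(n,f=None):
    p,d=cams.grab_frame(n)
    if f: cv2.imwrite('pics/'+f,cv2.cvtColor(p,cv2.COLOR_RGB2BGR))
    return p,d
def world(n,d,v,u):
    m=cams.camera_model(n);K=m['mtx'];T=np.linalg.inv(m['extrinsics'])
    v=np.asarray(v,float);u=np.asarray(u,float);z=d[v.astype(int),u.astype(int)]
    P=np.stack([(u-K[0][2])/K[0][0]*z,-(v-K[1][2])/K[1][1]*z,-z,np.ones_like(z)],-1)
    return (P@np.asarray(T).T)[...,:3]
def pix(n,p):
    m=cams.camera_model(n);K=np.asarray(m['mtx']);c=np.asarray(m['extrinsics'])@np.append(p,1)
    q=K@[c[0],-c[1],-c[2]];return q[:2]/q[2]
E
python3 - <<'E'
from h import *
for n in('top','side'):
    p,d=grab(n,n+'0.png'); print(n,cams.camera_model(n))
    for t in('level','board_mid','foot_grip'):
        for o in cams.outline_of(n,t)[:4]:
            v,u=np.nonzero(o['mask']); 
            if len(v)==0: continue
            W=world(n,d,v,u)[d[v,u]>0]
            print(t,round(o['score'],2),o['box'],len(v),p[v,u].mean(0).round(),np.median(W,0).round(3),np.percentile(W,[2,98],axis=0).round(3).tolist())
print(monitor.observe())
E
```

```text
top {'mtx': array([[563.44544524,   0.        , 307.73425091],
       [  0.        , 563.44544524, 242.8268937 ],
       [  0.        ,   0.        ,   1.        ]]), 'extrinsics': array([[-0.0064793 , -0.9999083 , -0.01189174,  0.0445251 ],
       [ 0.98487991, -0.00843977,  0.17303277, -0.53635295],
       [-0.17311727, -0.0105908 ,  0.98484427, -1.46895227],
       [ 0.        ,  0.        ,  0.        ,  1.        ]])}
level 0.84 [323.1, 295.0, 387.4, 334.9] 583 [36. 63. 96.] [ 0.34  -0.085  0.037] [[0.294, -0.164, 0.028], [0.386, -0.011, 0.048]]
level 0.8 [175.6, 239.4, 205.3, 302.0] 616 [107.  89.  21.] [0.464 0.36  0.036] [[0.388, 0.328, 0.01], [0.553, 0.394, 0.047]]
level 0.8 [143.3, 325.8, 210.0, 368.6] 678 [71. 45. 74.] [0.258 0.395 0.036] [[0.21, 0.315, 0.003], [0.309, 0.47, 0.047]]
level 0.73 [229.5, 309.9, 287.8, 343.5] 555 [124.  70.  68.] [0.324 0.173 0.037] [[0.282, 0.092, 0.028], [0.362, 0.251, 0.048]]
board_mid 0.89 [245.0, 198.2, 344.7, 267.4] 4115 [55. 71. 13.] [0.56  0.071 0.071] [[0.482, -0.045, 0.064], [0.639, 0.188, 0.078]]
foot_grip 0.75 [346.6, 200.0, 369.0,
[... 1443 characters left out ...]
{'time': 0.4, 'joint_pos': array([ 1.18670914e+00,  5.23201539e-02,  1.40084920e+00,  3.61983001e-05,
        1.68857036e+00, -7.03011324e-02]), 'dq': array([-0.00052765, -0.00156651, -0.00123347, -0.00086764, -0.00201409,
        0.00012395]), 'tau': array([-7.03219412e-04, -3.81071877e+01, -3.59881353e+01, -6.07100264e-05,
        1.26956606e-03,  8.45623305e-06]), 'tcp_pos': array([0.16201027, 0.4993593 , 0.23118502]), 'eef_rot': array([ 1.56248056e-01,  9.87717844e-01, -6.75949012e-05, -3.40749698e-05]), 'contact_force': array([ 0.26760036, -0.40788986,  0.01189005]), 'wrist_torque': array([-0.01859825,  0.03302121, -0.00477384]), 'finger_force': 0.0, 'gripper_width': 0.9988246865087425}
```

View pics/top0.png

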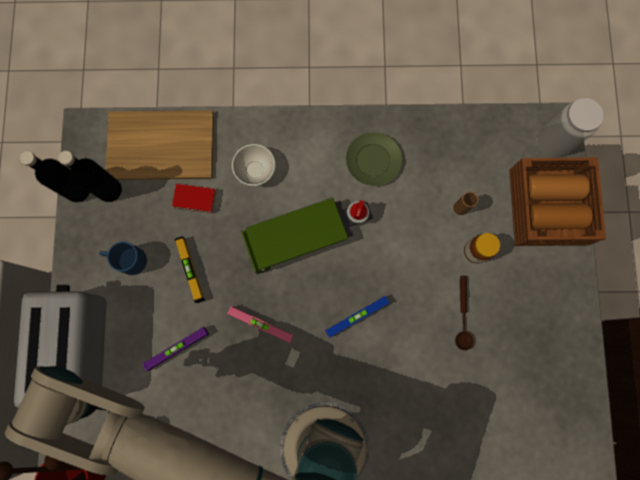

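View pics/side0.png

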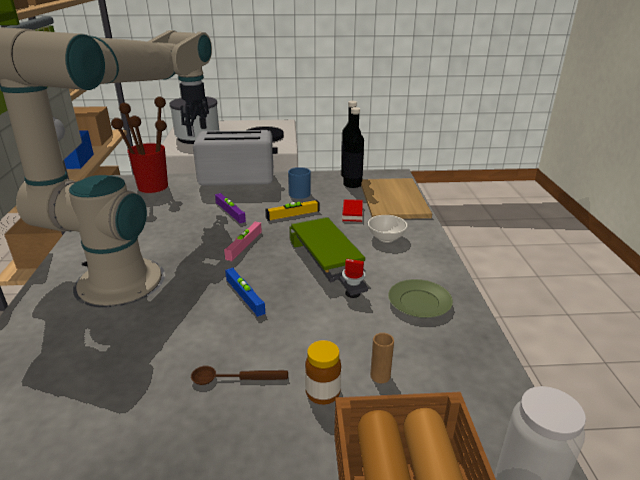

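The top view shows the yellow level at pixel (189,268), the green board around (297,235) and the red knob at (358,210). The bowl, matchbox and plate are beyond them. Next I'll get precise poses.

Run:
```python
from h import *
p,d=grab('top');q,e=grab('side')
def pts(n,t,d,i,lo,hi):
    o=i(cams.outline_of(n,t)); v,u=np.nonzero(o['mask']&(d>0)); W=world(n,d,v,u); k=(W[:,2]>lo)&(W[:,2]<hi); return W[k]
def rect(W):
    (c,s,a)=cv2.minAreaRect((W[:,:2]*1000).astype(np.float32)); return np.round(c,1),np.round(s,1),round(a,1)
yel=lambda n:(lambda L:[o for o in L if (o['box'][0]<200 if n=='top' else o['box'][2]>300 and o['box'][3]<230) and (n!='top' or o['box'][1]<300)][0])
def pca(W):
    c=W.mean(0);U=np.linalg.svd(W[:,:2]-c[:2],full_matrices=False)[2][0];return c.round(4),np.degrees(np.arctan2(U[1],U[0])).round(1)
for n,D in(('top',d),('side',e)):
    for nm,t,i,lo,hi in(('level','level',yel(n),.027,.05),('board','board_mid',lambda L:L[0],.058,.09),('bar','foot_grip',lambda L:L[0],.094,.13),('disc','foot_grip',lambda L:L[0],.05,.13)):
        W=pts(n,t,D,i,lo,hi)
        print(n,nm,len(W),rect(W),pca(W),np.percentile(W[:,2],[5,50,95]).round(4))
        if nm=='board':
            A=np.c_[W[:,:2]-W[:,:2].mean(0),np.ones(len(W))];print(np.linalg.lstsq(A,W[:,2],rcond=None)[0])
c=p[190:235,335:385];c=cv2.resize(c,None,fx=10,fy=10,interpolation=cv2.INTER_CUBIC)
s=cv2.resize(q[245:305,325:385],None,fx=7,fy=7,interpolation=cv2.INTER_CUBIC)
h=max(c.shape[0],s.shape[0]);I=np.zeros((h,800,3),np.uint8);c=c[:,:390];I[:c.shape[0],:390]=c;s=s[:,:410];I[:s.shape[0],390:390+s.shape[1]]=s
cv2.imwrite('pics/knob.png',cv2.convertScaleAbs(I[:,:,::-1],alpha=1.5))
```

```text
top level 570 (array([472.4, 364.3]), array([184.6,  24.4]), 19.0) (array([0.4703, 0.3631, 0.037 ]), np.float64(-160.7)) [0.0298 0.0369 0.0453]
top board 4138 (array([561.2,  71.7]), array([121.9, 250.1]), 19.4) (array([0.5594, 0.072 , 0.0711]), np.float64(109.5)) [0.0658 0.0712 0.0765]
[0.00196612 0.00466871 0.07114655]
top bar 91 (array([618.2, -94.8]), array([14. , 44.4]), 72.5) (array([ 0.6177, -0.0947,  0.1031]), np.float64(161.3)) [0.0974 0.1035 0.1076]
top disc 248 (array([618.9, -93.4]), array([45.5, 45.2]), 44.7) (array([ 0.6172, -0.0932,  0.0851]), np.float64(178.4)) [0.0692 0.0771 0.1069]
side level 298 (array([470.2, 360. ]), array([185.2,  32.7]), 18.5) (array([0.4677, 0.3558, 0.0353]), np.float64(-161.2)) [0.0282 0.0352 0.0446]
side board 2096 (array([558.4,  68.5]), array([122. , 257.2]), 19.0) (array([0.5585, 0.0536, 0.0704]), np.float64(-71.4)) [0.0651 0.0709 0.0735]
[0.01302401 0.01471584 0.07043856]
side bar 102 (array([ 616.8, -100.2]), array([17.5, 44.8]), 76.8) (array([ 0.6163, -0.1011,  0.1005]), np.float64(-14.5)) [0.0946 0.1013 0.105 ]
side disc 318 (array([612.5, -82.5]), array([46.5, 80.7]), 13.4) (array([ 0.6157, -0.1049,  0.0857]), np.float64(-16.4)) [0.0693 0.0841 0.1039]
```

View pics/knob.png

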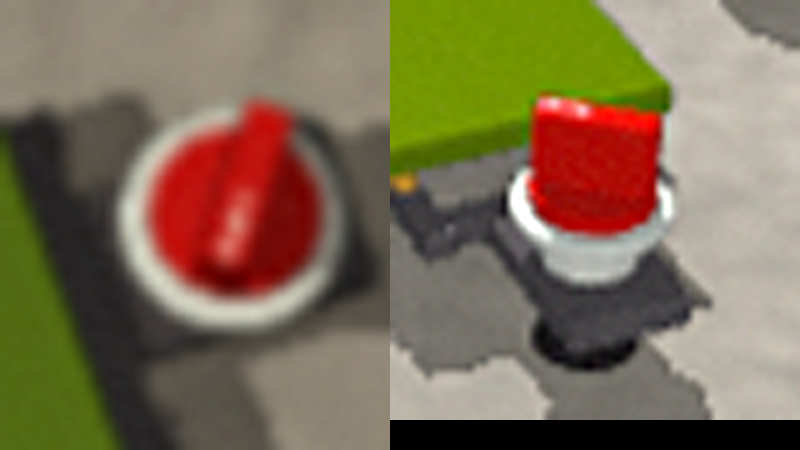

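Emit:
step_arm --motion '[{"x": 150, "y": -68, "z": -20, "az": 19}, {"x": 309, "y": -136.5, "z": -140, "az": 37}, {"x": 309, "y": -136.5, "z": -140, "az": 37}, {"x": 309, "y": -136.5, "z": -140, "az": 37}, {"x": 309, "y": -136.5, "z": -140, "az": 37}, {"x": 309, "y": -136.5, "z": -140, "az": 37}, {"x": 309, "y": -136.5, "z": -140, "az": 37}, {"x": 309, "y": -136.5, "z": -140, "az": 37}, {"x": 309, "y": -136.5, "z": -140, "az": 37}, {"x": 309, "y": -136.5, "z": -140, "az": 37}]' --jaw 1

```text
invalid input
```

Emit:
step_arm --motion '[{"x": 150, "y": -68, "z": -20, "ax": 0, "ay": 0, "az": 19}, {"x": 309, "y": -136.5, "z": -140, "ax": 0, "ay": 0, "az": 37}, {"x": 309, "y": -136.5, "z": -140, "ax": 0, "ay": 0, "az": 37}, {"x": 309, "y": -136.5, "z": -140, "ax": 0, "ay": 0, "az": 37}, {"x": 309, "y": -136.5, "z": -140, "ax": 0, "ay": 0, "az": 37}, {"x": 309, "y": -136.5, "z": -140, "ax": 0, "ay": 0, "az": 37}, {"x": 309, "y": -136.5, "z": -140, "ax": 0, "ay": 0, "az": 37}, {"x": 309, "y": -136.5, "z": -140, "ax": 0, "ay": 0, "az": 37}, {"x": 309, "y": -136.5, "z": -140, "ax": 0, "ay": 0, "az": 37}, {"x": 309, "y": -136.5, "z": -140, "ax": 0, "ay": 0, "az": 37}]' --jaw 1

```text
time: 1.9
tcp_pos: [0.4711, 0.3626, 0.0909]
eef_rot: [-0.165, 0.986, -0.0, -0.001]
contact_force: [0.6, 0.4, -0.5]
gripper_width: 1.003
finger_force: 0.0
```

Emit:
step_arm --motion '[{"x": 0, "y": 0, "z": -40, "ax": 0, "ay": 0, "az": 0}, {"x": 0, "y": 0, "z": -65, "ax": 0, "ay": 0, "az": 0}, {"x": 0, "y": 0, "z": -81, "ax": 0, "ay": 0, "az": 0}, {"x": 0, "y": 0, "z": -81, "ax": 0, "ay": 0, "az": 0}, {"x": 0, "y": 0, "z": -81, "ax": 0, "ay": 0, "az": 0}]'

```text
time: 2.4
tcp_pos: [0.4713, 0.3638, 0.0118]
eef_rot: [-0.166, 0.986, 0.0, 0.001]
contact_force: [-0.0, -0.6, -0.8]
gripper_width: 1.003
finger_force: 0.0
```

Emit:
step_arm --motion '[{"x": 0, "y": 0, "z": 0, "ax": 0, "ay": 0, "az": 0}, {"x": 0, "y": 0, "z": 0, "ax": 0, "ay": 0, "az": 0}, {"x": 0, "y": 0, "z": 0, "ax": 0, "ay": 0, "az": 0}, {"x": 0, "y": 0, "z": 0, "ax": 0, "ay": 0, "az": 0}, {"x": 0, "y": 0, "z": 0, "ax": 0, "ay": 0, "az": 0}, {"x": 0, "y": 0, "z": 0, "ax": 0, "ay": 0, "az": 0}, {"x": 0, "y": 0, "z": 0, "ax": 0, "ay": 0, "az": 0}]' --jaw -1 --grip_force 40

```text
time: 3.1
tcp_pos: [0.4713, 0.3631, 0.0108]
eef_rot: [-0.165, 0.986, 0.0, 0.0]
contact_force: [-0.7, -0.4, 3.0]
gripper_width: 0.244
finger_force: 40.3
```

Emit:
step_arm --motion '[{"x": 0, "y": 0, "z": 50, "ax": 0, "ay": 0, "az": 0}, {"x": 0, "y": 0, "z": 100, "ax": 0, "ay": 0, "az": 0}, {"x": 10, "y": -30, "z": 130, "ax": 0, "ay": 0, "az": -8}, {"x": 22, "y": -70, "z": 130, "ax": 0, "ay": 0, "az": -16}, {"x": 34, "y": -110, "z": 130, "ax": 0, "ay": 0, "az": -24}, {"x": 46, "y": -150, "z": 130, "ax": 0, "ay": 0, "az": -32}, {"x": 58, "y": -190, "z": 130, "ax": 0, "ay": 0, "az": -40}, {"x": 70, "y": -230, "z": 130, "ax": 0, "ay": 0, "az": -48}, {"x": 80, "y": -265, "z": 130, "ax": 0, "ay": 0, "az": -56}, {"x": 89, "y": -292, "z": 130, "ax": 0, "ay": 0, "az": -64}]'

```text
time: 4.1
tcp_pos: [0.5598, 0.0685, 0.1392]
eef_rot: [0.386, 0.923, -0.001, -0.001]
contact_force: [0.2, -0.2, -2.9]
gripper_width: 0.247
finger_force: 40.3
```

Emit:
step_arm --motion '[{"x": 0, "y": 0, "z": 0, "ax": 0, "ay": 0, "az": -8}, {"x": 0, "y": 0, "z": 0, "ax": 0, "ay": 0, "az": -16}, {"x": 0, "y": 0, "z": 0, "ax": 0, "ay": 0, "az": -24}, {"x": 0, "y": 0, "z": -20, "ax": 0, "ay": 0, "az": -25.5}, {"x": 0, "y": 0, "z": -40, "ax": 0, "ay": 0, "az": -25.5}, {"x": 0, "y": 0, "z": -40, "ax": 0, "ay": 0, "az": -25.5}, {"x": 0, "y": 0, "z": -40, "ax": 0, "ay": 0, "az": -25.5}]'

```text
time: 4.8
tcp_pos: [0.5596, 0.0708, 0.0999]
eef_rot: [0.577, 0.817, -0.001, -0.001]
contact_force: [0.1, 0.2, -1.9]
gripper_width: 0.249
finger_force: 40.1
```

Run:
```python
from h import *
p,d=grab('side','hold.png')
v,u=slice(150,270),slice(270,390)
cv2.imwrite('pics/holdc.png',cv2.resize(p[v,u][:,:,::-1],None,fx=5,fy=5,interpolation=cv2.INTER_CUBIC))
print(monitor.observe()['tcp_pos'],monitor.observe()['eef_rot'])
```

```text
[0.56024018 0.0708638  0.10091106] [5.76975568e-01 8.16761379e-01 1.08818443e-04 1.80886538e-04]
```

View pics/holdc.png

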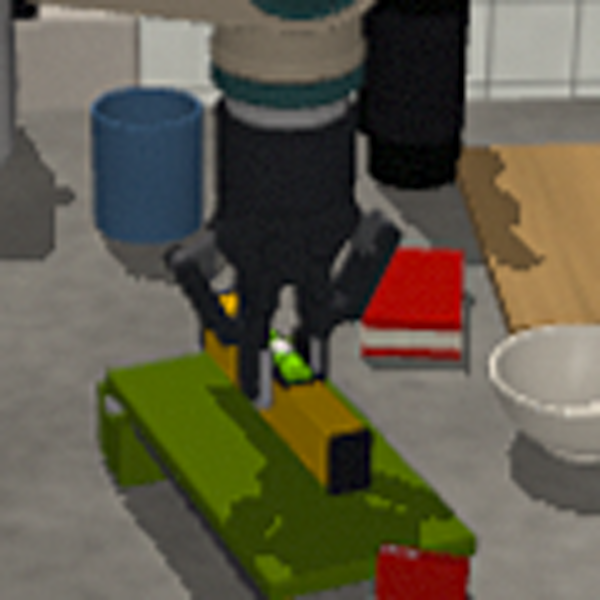

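The level is held squarely over the middle of the board, at crop pixels (290,390). I'll lower it and watch the force.

Emit:
step_arm --motion '[{"x": 0, "y": 0, "z": -10, "ax": 0, "ay": 0, "az": 0}, {"x": 0, "y": 0, "z": -15, "ax": 0, "ay": 0, "az": 0}, {"x": 0, "y": 0, "z": -17, "ax": 0, "ay": 0, "az": 0}, {"x": 0, "y": 0, "z": -18, "ax": 0, "ay": 0, "az": 0}, {"x": 0, "y": 0, "z": -18, "ax": 0, "ay": 0, "az": 0}]'

```text
time: 5.35
tcp_pos: [0.5601, 0.0709, 0.0823]
eef_rot: [0.577, 0.817, 0.0, 0.0]
contact_force: [0.1, 0.0, -2.9]
gripper_width: 0.25
finger_force: 40.3
```

Emit:
step_arm --motion '[{"x": 0, "y": 0, "z": -1, "ax": 0, "ay": 0, "az": 0}, {"x": 0, "y": 0, "z": -1.5, "ax": 0, "ay": 0, "az": 0}, {"x": 0, "y": 0, "z": -1.5, "ax": 0, "ay": 0, "az": 0}]'

```text
time: 5.65
tcp_pos: [0.56, 0.0709, 0.0808]
eef_rot: [0.577, 0.817, 0.0, 0.0]
contact_force: [0.3, -0.4, -2.6]
gripper_width: 0.248
finger_force: 40.3
```

Emit:
step_arm --motion '[{"x": 0, "y": 0, "z": -1, "ax": 0, "ay": 0, "az": 0}, {"x": 0, "y": 0, "z": -1.5, "ax": 0, "ay": 0, "az": 0}, {"x": 0, "y": 0, "z": -1.5, "ax": 0, "ay": 0, "az": 0}]'

```text
time: 5.95
tcp_pos: [0.5603, 0.0709, 0.0801]
eef_rot: [0.577, 0.817, 0.0, 0.0]
contact_force: [-1.7, -0.8, 3.5]
gripper_width: 0.25
finger_force: 41.1
```

Emit:
step_arm --motion '[{"x": 0, "y": 0, "z": 0, "ax": 0, "ay": 0, "az": 0}, {"x": 0, "y": 0, "z": 0, "ax": 0, "ay": 0, "az": 0}, {"x": 0, "y": 0, "z": 0, "ax": 0, "ay": 0, "az": 0}, {"x": 0, "y": 0, "z": 0, "ax": 0, "ay": 0, "az": 0}, {"x": 0, "y": 0, "z": 0, "ax": 0, "ay": 0, "az": 0}, {"x": 0, "y": 0, "z": 30, "ax": 0, "ay": 0, "az": 0}, {"x": 0, "y": 0, "z": 60, "ax": 0, "ay": 0, "az": 0}, {"x": 0, "y": 0, "z": 80, "ax": 0, "ay": 0, "az": 0}, {"x": 0, "y": 0, "z": 80, "ax": 0, "ay": 0, "az": 0}]' --jaw 1

```text
time: 6.85
tcp_pos: [0.5617, 0.071, 0.1631]
eef_rot: [0.577, 0.817, 0.002, 0.003]
contact_force: [-0.2, 1.1, 0.1]
gripper_width: 1.0
finger_force: 0.0
```

Emit:
step_arm --motion '[{"x": 10, "y": -28, "z": 0, "ax": 0, "ay": 0, "az": 0}, {"x": 20, "y": -56.5, "z": 0, "ax": 0, "ay": 0, "az": 0}, {"x": 20, "y": -56.5, "z": 0, "ax": 0, "ay": 0, "az": 0}, {"x": 20, "y": -56.5, "z": 0, "ax": 0, "ay": 0, "az": 0}, {"x": 20, "y": -56.5, "z": 0, "ax": 0, "ay": 0, "az": 0}, {"x": 20, "y": -56.5, "z": 0, "ax": 0, "ay": 0, "az": 0}, {"x": 20, "y": -56.5, "z": 0, "ax": 0, "ay": 0, "az": 0}, {"x": 20, "y": -56.5, "z": 0, "ax": 0, "ay": 0, "az": 0}]' --jaw -1

```text
time: 7.65
tcp_pos: [0.58, 0.0148, 0.1594]
eef_rot: [0.577, 0.817, 0.0, 0.0]
contact_force: [0.4, -0.2, -0.5]
gripper_width: 0.003
finger_force: 0.0
```

Run:
```python
from h import *
p,d=grab('side')
q,e=grab('top')
cv2.imwrite('pics/pl.png',np.hstack([cv2.resize(x[:,:,::-1],(400,480),interpolation=cv2.INTER_CUBIC) for x in (p[200:296,290:370],q[190:286,270:350])]))
for n,D in(('top',e),('side',d)):
    for o in cams.outline_of(n,'level'):
        v,u=np.nonzero(o['mask']&(D>0));W=world(n,D,v,u)
        if W[:,0].mean()>.5:
            c=W.mean(0);U=np.linalg.svd(W[:,:2]-c[:2],full_matrices=False)[2][0]
            print(n,c,np.degrees(np.arctan2(U[1],U[0])),cv2.minAreaRect((W[W[:,2]>.09][:,:2]*1000).astype(np.float32)),np.percentile(W[:,2],[5,50,95]))
s=monitor.observe();print(s['tcp_pos'],s['gripper_width'],s['contact_force'])
```

```text
top [0.55348054 0.09023945 0.1013737 ] 108.78837102602601 ((561.6369018554688, 73.74593353271484), (23.832351684570312, 183.895263671875), 19.521352767944336) [0.07520057 0.10413027 0.1132862 ]
side [0.55938905 0.05736514 0.09627331] -71.26146313598286 ((559.3988647460938, 69.6693344116211), (25.565418243408203, 185.8431854248047), 18.62981605529785) [0.07639447 0.10018431 0.11245321]
[0.58004897 0.01451393 0.15937441] 0.0011041315426574448 [0.40757924 0.11230761 0.19608859]
```

View pics/pl.png

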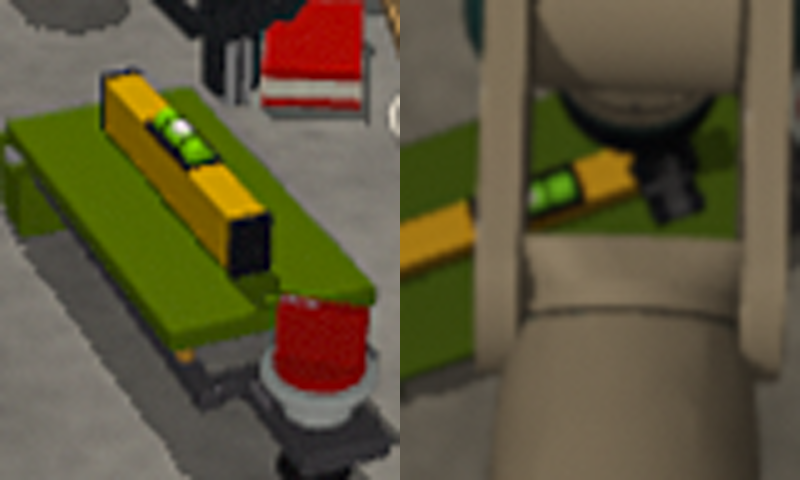

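The level lies along the middle of the board (left crop, about (185,170)), with the bubble slightly towards the hinge end. Now I'll press at 60 mm towards the foot.

Emit:
step_arm --motion '[{"x": 0, "y": 0, "z": -25, "ax": 0, "ay": 0, "az": 0}, {"x": 0, "y": 0, "z": -45, "ax": 0, "ay": 0, "az": 0}, {"x": 0, "y": 0, "z": -51, "ax": 0, "ay": 0, "az": 0}, {"x": 0, "y": 0, "z": -53, "ax": 0, "ay": 0, "az": 0}, {"x": 0, "y": 0, "z": -54, "ax": 0, "ay": 0, "az": 0}, {"x": 0, "y": 0, "z": -55, "ax": 0, "ay": 0, "az": 0}, {"x": 0, "y": 0, "z": -55, "ax": 0, "ay": 0, "az": 0}]'

```text
time: 8.55
tcp_pos: [0.5804, 0.0144, 0.1052]
eef_rot: [0.577, 0.817, 0.0, 0.001]
contact_force: [-0.6, 0.5, -0.8]
gripper_width: 0.003
finger_force: 0.0
```

Emit:
step_arm --motion '[{"x": 0, "y": 0, "z": -1, "ax": 0, "ay": 0, "az": 0}, {"x": 0, "y": 0, "z": -2, "ax": 0, "ay": 0, "az": 0}, {"x": 0, "y": 0, "z": -3, "ax": 0, "ay": 0, "az": 0}, {"x": 0, "y": 0, "z": -3, "ax": 0, "ay": 0, "az": 0}, {"x": 0, "y": 0, "z": -3, "ax": 0, "ay": 0, "az": 0}]'

```text
time: 9.05
tcp_pos: [0.5804, 0.0141, 0.1019]
eef_rot: [0.577, 0.817, 0.0, 0.001]
contact_force: [1.1, -1.9, 3.8]
gripper_width: 0.004
finger_force: 2.0
```

Emit:
step_arm --motion '[{"x": 0, "y": 0, "z": -1, "ax": 0, "ay": 0, "az": 0}, {"x": 0, "y": 0, "z": -2, "ax": 0, "ay": 0, "az": 0}, {"x": 0, "y": 0, "z": -3, "ax": 0, "ay": 0, "az": 0}, {"x": 0, "y": 0, "z": -3, "ax": 0, "ay": 0, "az": 0}, {"x": 0, "y": 0, "z": -3, "ax": 0, "ay": 0, "az": 0}]'

```text
time: 9.55
tcp_pos: [0.5805, 0.0137, 0.0988]
eef_rot: [0.577, 0.817, 0.0, 0.001]
contact_force: [1.3, -3.5, 5.7]
gripper_width: 0.002
finger_force: 2.6
```

Emit:
step_arm --motion '[{"x": 0, "y": 0, "z": -0.7, "ax": 0, "ay": 0, "az": 0}, {"x": 0, "y": 0, "z": -1.4, "ax": 0, "ay": 0, "az": 0}, {"x": 0, "y": 0, "z": -1.4, "ax": 0, "ay": 0, "az": 0}]'

```text
time: 9.85
tcp_pos: [0.5808, 0.0136, 0.0979]
eef_rot: [0.577, 0.817, 0.0, 0.001]
contact_force: [1.1, -4.3, 5.8]
gripper_width: -0.003
finger_force: 3.3
```

Emit:
step_arm --motion '[{"x": 0, "y": 0, "z": -0.7, "ax": 0, "ay": 0, "az": 0}, {"x": 0, "y": 0, "z": -1.4, "ax": 0, "ay": 0, "az": 0}, {"x": 0, "y": 0, "z": -1.4, "ax": 0, "ay": 0, "az": 0}]'

```text
time: 10.15
tcp_pos: [0.5813, 0.0137, 0.0976]
eef_rot: [0.577, 0.817, 0.001, 0.002]
contact_force: [1.2, -4.3, 10.3]
gripper_width: -0.001
finger_force: 5.7
```

Emit:
step_arm --motion '[{"x": 0, "y": 0, "z": 0, "ax": 0, "ay": 0, "az": 0}, {"x": 0, "y": 0, "z": 0, "ax": 0, "ay": 0, "az": 0}, {"x": 0, "y": 0, "z": 0, "ax": 0, "ay": 0, "az": 0}, {"x": 0, "y": 0, "z": 0, "ax": 0, "ay": 0, "az": 0}, {"x": 0, "y": 0, "z": 0, "ax": 0, "ay": 0, "az": 0}, {"x": 0, "y": 0, "z": 0, "ax": 0, "ay": 0, "az": 0}, {"x": 0, "y": 0, "z": 0, "ax": 0, "ay": 0, "az": 0}, {"x": 0, "y": 0, "z": 0, "ax": 0, "ay": 0, "az": 0}, {"x": 0, "y": 0, "z": 0, "ax": 0, "ay": 0, "az": 0}, {"x": 0, "y": 0, "z": 0, "ax": 0, "ay": 0, "az": 0}]'

```text
time: 11.15
tcp_pos: [0.5813, 0.0138, 0.0976]
eef_rot: [0.577, 0.817, 0.001, 0.002]
contact_force: [0.4, -4.3, 11.3]
gripper_width: 0.001
finger_force: 5.7
```

```bash
cat > bub.py <<'E'
from h import *
import sys
tag=sys.argv[1]
p,d=grab('side');q,e=grab('top')
C=np.array([.5605,.0715,.110]);a=np.array([-.333,.943,0])   # vial middle; axis towards hinge
ims=[]
for n,I in(('side',p),('top',q)):
    c=pix(n,C);u=(pix(n,C+.025*a)-pix(n,C-.025*a));L=np.linalg.norm(u);print(n,'vial px',c.round(1),'len',L.round(1))
    # resample image along the axis: 10 px per mm along, +-35mm ; +-15mm across
    w=u/L; k=L/50; nrm=np.array([-w[1],w[0]])
    t=np.arange(-40,40,.1);s=np.arange(-15,15,.1)
    X=c[0]+k*(t[None]*w[0]+s[:,None]*nrm[0]);Y=c[1]+k*(t[None]*w[1]+s[:,None]*nrm[1])
    ims.append(cv2.remap(I,X.astype(np.float32),Y.astype(np.float32),cv2.INTER_CUBIC))
cv2.imwrite(f'pics/bub{tag}.png',cv2.convertScaleAbs(np.vstack(ims)[:,:,::-1],alpha=1.4))
print(monitor.observe()['contact_force'])
E
python3 bub.py 1
```

```text
side vial px [326.2 226.2] len 10.8
top vial px [295.4 229.7] len 19.3
[ 0.55088655 -3.65891402 11.74318341]
```

View pics/bub1.png

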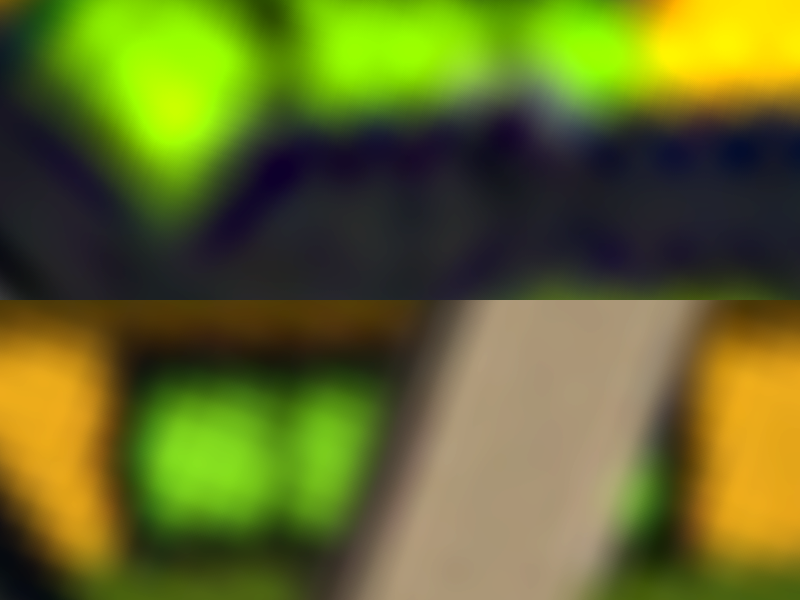

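The top strip shows the vial at 130–680. The bubble isn't in the foot half, so it is hidden under the arm link, which puts it about 5–13 mm towards the hinge. The board slope also suggests about 11–12 mm. I'll turn the knob about 65° and then check again.

Emit:
step_arm --motion '[{"x": 0, "y": 0, "z": 25, "ax": 0, "ay": 0, "az": 0}, {"x": 0, "y": 0, "z": 60, "ax": 0, "ay": 0, "az": 0}, {"x": 10, "y": -30, "z": 70, "ax": 0, "ay": 0, "az": 8}, {"x": 20, "y": -60, "z": 70, "ax": 0, "ay": 0, "az": 16}, {"x": 30, "y": -85, "z": 70, "ax": 0, "ay": 0, "az": 24}, {"x": 38, "y": -109, "z": 70, "ax": 0, "ay": 0, "az": 32}, {"x": 38, "y": -109, "z": 70, "ax": 0, "ay": 0, "az": 40}, {"x": 38, "y": -109, "z": 70, "ax": 0, "ay": 0, "az": 48}, {"x": 38, "y": -109, "z": 70, "ax": 0, "ay": 0, "az": 52.4}, {"x": 38, "y": -109, "z": 70, "ax": 0, "ay": 0, "az": 52.4}]' --jaw 0

```text
time: 12.25
tcp_pos: [0.6176, -0.0942, 0.1643]
eef_rot: [0.157, 0.988, 0.0, -0.001]
contact_force: [0.6, 0.3, -0.2]
gripper_width: 0.505
finger_force: 0.0
```

Run:
```python
from h import *
p,d=grab('side')
q,e=grab('top')
for n,D in(('top',e),('side',d)):
    for o in cams.outline_of(n,'level')[:5]:
        v,u=np.nonzero(o['mask']&(D>0));W=world(n,D,v,u)
        if len(W) and W[:,0].mean()>.5: print(n,'level',W.mean(0),cv2.minAreaRect((W[W[:,2]>.09][:,:2]*1000).astype(np.float32)))
    for o in cams.outline_of(n,'foot_grip')[:1]:
        v,u=np.nonzero(o['mask']&(D>0));W=world(n,D,v,u);W=W[(W[:,2]>.094)&(W[:,2]<.13)];print(n,len(v),W.mean(0) if len(W) else 0)
cv2.imwrite('pics/kn.png',np.hstack([cv2.resize(x[:,:,::-1],(400,480),interpolation=cv2.INTER_CUBIC) for x in (p[200:296,290:370],q[160:280,270:370])]))
s=monitor.observe();print(s['tcp_pos'],s['eef_rot'],s['gripper_width'])
```

```text
top level [0.55942315 0.07366847 0.10279878] ((562.2508544921875, 73.47715759277344), (25.27676010131836, 182.95152282714844), 19.50739097595215)
top 192 [ 0.61618175 -0.0942573   0.10249948]
side level [0.56061965 0.05481539 0.09435437] ((559.135009765625, 68.66954040527344), (26.373245239257812, 190.31640625), 19.199176788330078)
side 1043 [ 0.63870043 -0.38821434  0.09898737]
[ 0.61797858 -0.09446949  0.16536851] [ 1.57522052e-01  9.87515453e-01  1.24410220e-04 -1.36706020e-04] 0.5053408849796024
```

View pics/kn.png

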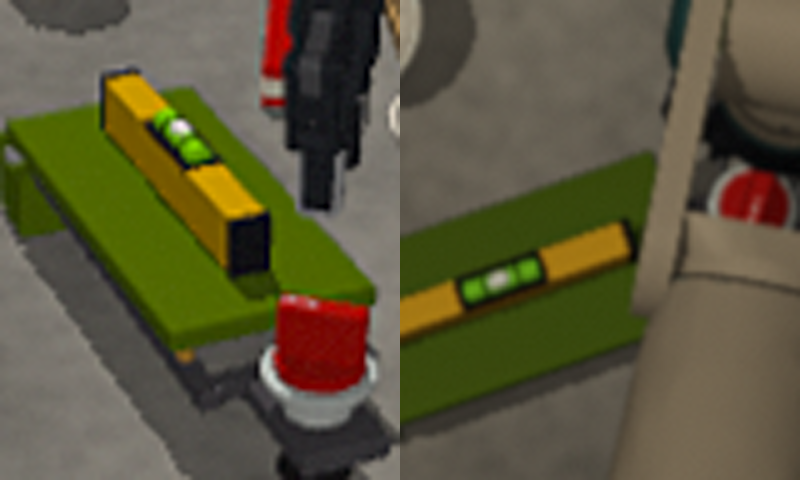

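The top view has the bubble at (498,280) and the vial centre at about (502,281), so it reads about 2.3 mm towards the hinge with the board up. Fully down, that is about 11 mm, or about 62° of turn. Gripping the knob now.

Emit:
step_arm --motion '[{"x": 0, "y": 0, "z": -40, "ax": 0, "ay": 0, "az": 0}, {"x": 0, "y": 0, "z": -70, "ax": 0, "ay": 0, "az": 0}, {"x": 0, "y": 0, "z": -81, "ax": 0, "ay": 0, "az": 0}, {"x": 0, "y": 0, "z": -81, "ax": 0, "ay": 0, "az": 0}, {"x": 0, "y": 0, "z": -81, "ax": 0, "ay": 0, "az": 0}]'

```text
time: 13.05
tcp_pos: [0.6189, -0.0948, 0.0863]
eef_rot: [0.157, 0.988, 0.0, 0.001]
contact_force: [-0.7, -0.1, 0.9]
gripper_width: 0.498
finger_force: 0.0
```

Emit:
step_arm --motion '[{"x": 0, "y": 0, "z": 0, "ax": 0, "ay": 0, "az": 0}, {"x": 0, "y": 0, "z": 0, "ax": 0, "ay": 0, "az": 0}, {"x": 0, "y": 0, "z": 0, "ax": 0, "ay": 0, "az": 0}, {"x": 0, "y": 0, "z": 0, "ax": 0, "ay": 0, "az": 0}, {"x": 0, "y": 0, "z": 0, "ax": 0, "ay": 0, "az": 0}, {"x": 0, "y": 0, "z": 0, "ax": 0, "ay": 0, "az": 0}]' --jaw -1 --grip_force 80

```text
time: 13.65
tcp_pos: [0.6192, -0.0964, 0.087]
eef_rot: [0.158, 0.988, -0.001, 0.002]
contact_force: [0.0, -6.5, 4.0]
gripper_width: 0.14
finger_force: 80.4
```

Emit:
step_arm --motion '[{"x": 0, "y": -1, "z": 1.2, "ax": 0, "ay": 0, "az": -7}, {"x": 0, "y": -1, "z": 2.4, "ax": 0, "ay": 0, "az": -14}, {"x": 0, "y": -1, "z": 3.6, "ax": 0, "ay": 0, "az": -21}, {"x": 0, "y": -1, "z": 4.9, "ax": 0, "ay": 0, "az": -28}, {"x": 0, "y": -1, "z": 6.1, "ax": 0, "ay": 0, "az": -35}, {"x": 0, "y": -1, "z": 7.3, "ax": 0, "ay": 0, "az": -42}, {"x": 0, "y": -1, "z": 7.3, "ax": 0, "ay": 0, "az": -42}]'

```text
time: 14.35
tcp_pos: [0.619, -0.096, 0.0945]
eef_rot: [0.502, 0.865, 0.0, 0.002]
contact_force: [-1.2, 1.0, 6.5]
gripper_width: 0.138
finger_force: 80.6
```

Emit:
step_arm --motion '[{"x": 0, "y": 0, "z": 1.2, "ax": 0, "ay": 0, "az": -7}, {"x": 0, "y": 0, "z": 2.4, "ax": 0, "ay": 0, "az": -14}, {"x": 0, "y": 0, "z": 3.6, "ax": 0, "ay": 0, "az": -21}, {"x": 0, "y": 0, "z": 3.6, "ax": 0, "ay": 0, "az": -21}, {"x": 0, "y": 0, "z": 3.6, "ax": 0, "ay": 0, "az": -21}, {"x": 0, "y": 0, "z": 3.6, "ax": 0, "ay": 0, "az": -21}, {"x": 0, "y": 0, "z": 3.6, "ax": 0, "ay": 0, "az": -21}, {"x": 0, "y": 0, "z": 3.6, "ax": 0, "ay": 0, "az": -21}, {"x": 0, "y": 0, "z": 3.6, "ax": 0, "ay": 0, "az": -21}]'

```text
time: 15.25
tcp_pos: [0.6189, -0.0954, 0.0982]
eef_rot: [0.65, 0.76, 0.001, 0.001]
contact_force: [-2.2, 2.7, 6.2]
gripper_width: 0.143
finger_force: 80.7
```

Run:
```python
from h import *
q,e=grab('top')
a=np.array([-.333,.943,0])
v,u=np.mgrid[180:275,240:350];I=q[180:275,240:350].astype(float)
W=world('top',e,v.ravel(),u.ravel());c=I.reshape(-1,3);s=(W[:,:2]-[.5605,.0715])@a[:2];x=(W[:,:2]-[.5605,.0715])@[.943,.333]
near=(abs(s)<.03)&(abs(x)<.013)&(W[:,2]>.09)&(W[:,2]<.14)
g=near&(c[:,1]>1.3*c[:,0])&(c[:,1]>80); w=near&(c.min(1)>70)
print('green',s[g].min(),s[g].max(),'white n',w.sum(),(s[w]*c[w].min(1)).sum()/max(1,c[w].min(1).sum()),s[w])
# board slope
o=cams.outline_of('top','board_mid')[0];V,U=np.nonzero(o['mask']&(e>0));P=world('top',e,V,U);P=P[(P[:,2]<.092)&(P[:,2]>.06)]
print(len(P),np.linalg.lstsq(np.c_[(P[:,:2]-P[:,:2].mean(0))@a[:2],(P[:,:2]-P[:,:2].mean(0))@[.943,.333],np.ones(len(P))],P[:,2],rcond=None)[0])
print(monitor.observe()['eef_rot'],monitor.observe()['wrist_torque'])
```

```text
green -0.021261453604933766 0.029121085758471825 white n 20 -0.005444816050229429 [-0.00415843 -0.00681142 -0.0092526  -0.01137548 -0.00108587 -0.00333559
 -0.00570774 -0.00819483 -0.01069444 -0.01313353 -0.00010356 -0.00269974
 -0.00472558 -0.00736803 -0.00981144  0.0006276  -0.00164796 -0.00400097
 -0.0066201  -0.00100323]
2981 [-0.0326976  -0.00092691  0.07509034]
[0.64970531 0.7601842  0.00094954 0.00144848] [ 0.04781728  0.51045454 -0.09518107]
```

Emit:
step_arm --motion '[{"x": 0, "y": 0, "z": 2, "ax": 0, "ay": 0, "az": 0}, {"x": 0, "y": 0, "z": 2, "ax": 0, "ay": 0, "az": 0}, {"x": 0, "y": 0, "z": 2, "ax": 0, "ay": 0, "az": 0}, {"x": 0, "y": 0, "z": 2, "ax": 0, "ay": 0, "az": 0}, {"x": 0, "y": 0, "z": 30, "ax": 0, "ay": 0, "az": 0}, {"x": 0, "y": 0, "z": 60, "ax": 0, "ay": 0, "az": 0}, {"x": 0, "y": 0, "z": 75, "ax": 0, "ay": 0, "az": 0}]' --jaw 0

```text
time: 16.05
tcp_pos: [0.6189, -0.0958, 0.1734]
eef_rot: [0.65, 0.76, 0.001, 0.002]
contact_force: [0.7, -0.4, 1.2]
gripper_width: 0.497
finger_force: 0.0
```

Emit:
step_arm --motion '[{"x": -13, "y": 37, "z": 0, "ax": 0, "ay": 0, "az": 5}, {"x": -26, "y": 74, "z": 0, "ax": 0, "ay": 0, "az": 10.5}, {"x": -38, "y": 110, "z": 0, "ax": 0, "ay": 0, "az": 10.5}, {"x": -38, "y": 110, "z": 0, "ax": 0, "ay": 0, "az": 10.5}, {"x": -38, "y": 110, "z": -25, "ax": 0, "ay": 0, "az": 10.5}, {"x": -38, "y": 110, "z": -40, "ax": 0, "ay": 0, "az": 10.5}, {"x": -38, "y": 110, "z": -48, "ax": 0, "ay": 0, "az": 10.5}, {"x": -38, "y": 110, "z": -52, "ax": 0, "ay": 0, "az": 10.5}, {"x": -38, "y": 110, "z": -54, "ax": 0, "ay": 0, "az": 10.5}, {"x": -38, "y": 110, "z": -54, "ax": 0, "ay": 0, "az": 10.5}]' --jaw -1 --grip_force 40

```text
time: 17.05
tcp_pos: [0.5803, 0.0142, 0.1168]
eef_rot: [0.578, 0.816, 0.0, 0.0]
contact_force: [0.4, -0.6, 0.2]
gripper_width: -0.001
finger_force: 0.0
```

Emit:
step_arm --motion '[{"x": 0, "y": 0, "z": -3, "ax": 0, "ay": 0, "az": 0}, {"x": 0, "y": 0, "z": -5, "ax": 0, "ay": 0, "az": 0}, {"x": 0, "y": 0, "z": -6, "ax": 0, "ay": 0, "az": 0}, {"x": 0, "y": 0, "z": -7, "ax": 0, "ay": 0, "az": 0}, {"x": 0, "y": 0, "z": -8, "ax": 0, "ay": 0, "az": 0}, {"x": 0, "y": 0, "z": -9, "ax": 0, "ay": 0, "az": 0}, {"x": 0, "y": 0, "z": -10, "ax": 0, "ay": 0, "az": 0}, {"x": 0, "y": 0, "z": -10, "ax": 0, "ay": 0, "az": 0}]'

```text
time: 17.85
tcp_pos: [0.5804, 0.0139, 0.1068]
eef_rot: [0.578, 0.816, 0.0, 0.001]
contact_force: [0.9, -4.2, 4.1]
gripper_width: 0.002
finger_force: 2.2
```

Emit:
step_arm --motion '[{"x": 0, "y": 0, "z": -1, "ax": 0, "ay": 0, "az": 0}, {"x": 0, "y": 0, "z": -2, "ax": 0, "ay": 0, "az": 0}, {"x": 0, "y": 0, "z": -3, "ax": 0, "ay": 0, "az": 0}, {"x": 0, "y": 0, "z": -3, "ax": 0, "ay": 0, "az": 0}, {"x": 0, "y": 0, "z": -3, "ax": 0, "ay": 0, "az": 0}]'

```text
time: 18.35
tcp_pos: [0.5807, 0.014, 0.1045]
eef_rot: [0.578, 0.816, 0.0, 0.001]
contact_force: [0.7, -4.1, 7.6]
gripper_width: -0.0
finger_force: 3.8
```

Emit:
step_arm --motion '[{"x": 0, "y": 0, "z": -0.7, "ax": 0, "ay": 0, "az": 0}, {"x": 0, "y": 0, "z": -1.4, "ax": 0, "ay": 0, "az": 0}, {"x": 0, "y": 0, "z": -1.4, "ax": 0, "ay": 0, "az": 0}, {"x": 0, "y": 0, "z": -1.4, "ax": 0, "ay": 0, "az": 0}]'

```text
time: 18.75
tcp_pos: [0.5812, 0.0142, 0.1043]
eef_rot: [0.578, 0.816, 0.001, 0.002]
contact_force: [-0.4, -4.1, 12.6]
gripper_width: 0.001
finger_force: 6.2
```

Emit:
step_arm --motion '[{"x": 0, "y": 0, "z": 0, "ax": 0, "ay": 0, "az": 0}, {"x": 0, "y": 0, "z": 0, "ax": 0, "ay": 0, "az": 0}, {"x": 0, "y": 0, "z": 0, "ax": 0, "ay": 0, "az": 0}, {"x": 0, "y": 0, "z": 0, "ax": 0, "ay": 0, "az": 0}, {"x": 0, "y": 0, "z": 0, "ax": 0, "ay": 0, "az": 0}, {"x": 0, "y": 0, "z": 0, "ax": 0, "ay": 0, "az": 0}, {"x": 0, "y": 0, "z": 0, "ax": 0, "ay": 0, "az": 0}, {"x": 0, "y": 0, "z": 0, "ax": 0, "ay": 0, "az": 0}, {"x": 0, "y": 0, "z": 0, "ax": 0, "ay": 0, "az": 0}, {"x": 0, "y": 0, "z": 0, "ax": 0, "ay": 0, "az": 0}]'

```text
time: 19.75
tcp_pos: [0.5812, 0.0142, 0.1043]
eef_rot: [0.578, 0.816, 0.001, 0.002]
contact_force: [0.3, -3.2, 13.5]
gripper_width: -0.0
finger_force: 6.2
```

```bash
sed -i 's/\.110\]/.113]/' bub.py; python3 bub.py 2
python3 - <<'E'
from h import *
a=np.array([-.333,.943,0])
for n in('top','side'):
    q,e=grab(n);o=cams.outline_of(n,'board_mid')[0];V,U=np.nonzero(o['mask']&(e>0));P=world(n,e,V,U);P=P[(P[:,2]<.092)&(P[:,2]>.06)]
    print(len(P),np.linalg.lstsq(np.c_[(P[:,:2]-P[:,:2].mean(0))@a[:2],(P[:,:2]-P[:,:2].mean(0))@[.943,.333],np.ones(len(P))],P[:,2],rcond=None)[0])
E
```

```text
side vial px [326.2 225.2] len 10.8
top vial px [295.4 229.4] len 19.3
[-0.55546716 -3.05057898 11.97558544]
1618 [-0.00222127 -0.00240224  0.07186463]Traceback (most recent call last):
  File "<stdin>", line 4, in <module>
IndexError: list index out of range
```

View pics/bub2.png

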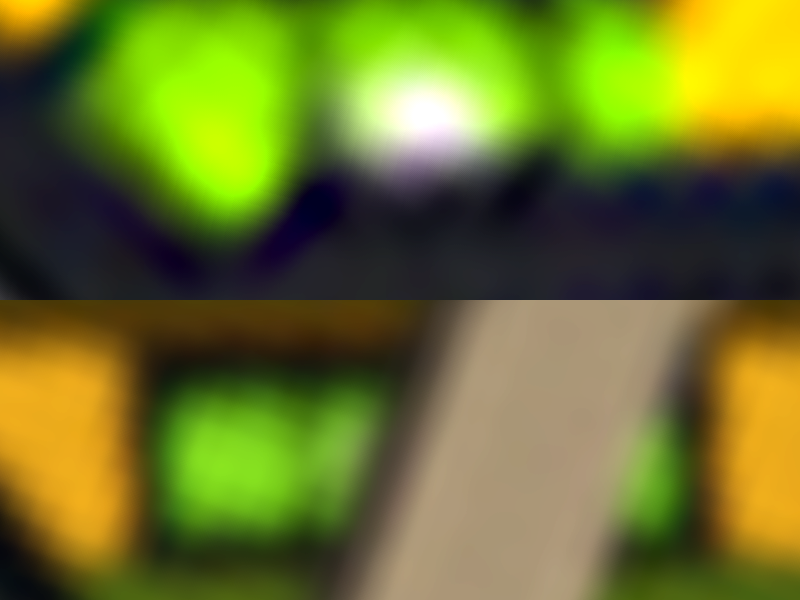

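In both strips the bubble is centred between the two lines: in the side strip it sits at 420, with the lines at about 315 and 545. The board is fully down at about 12 N. Handing in.

```bash
python3 -c "
from h import *
print(job.close_job())"
```

```text
the job is handed in; nothing more can be done
None
```

The job is handed in with no verdict returned: the level is held pressed on the board at about 12 N with the board at its stop, and the bubble was centred between its lines in the last pictures after a turn of about 63° on the red knob.

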